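# Set the legs scorer back for the next match

## Task

The match is over: make the darts legs scorer ready for the next pair. Somebody has parked a glass mug on it: stand the mug gently on the single beer mat that lies beside the scorer, turn both pointers all the way back to their zero stops, and stand the brass throw marker upright in the middle one of the scorer's three recesses, fully seated. Leave everything else where it is.

Things in the scene. Friction and masses are not known exactly. Their poses are not given: they have to be found in the camera images.
- scorer: flat mahogany board fixed to the shelf, 150 (x) x 360 (y) x 24 mm; origin under its centre, on the table. On top two dials (104 mm across, 4 mm thick, 8 black ticks, widest at zero; steel stop pins 9 mm high, 36 mm from the axis) centred at y +115 (left) and -115 mm (right); between them three recesses in a row along y, 42 mm apart, 27 mm across, 9 mm deep
- middle_recess (a point): centre of the mouth of the middle recess, on the board's top face, 24 mm above the table; 27 mm in diameter, 9 mm deep, rim chamfered 1 mm. It is hidden under the mug at the start
- left_pointer (a joint): turning joint of the left pointer (rad): 0 = against its zero stop pin, growing clockwise seen from above up to 3.67; 0.524 per tick. So it goes back to zero anticlockwise. Vertical axis, friction 0.05 N m, no spring or lock: stays where left; starts at 0.6 to 1.9. The pointer's direction in the scorer's frame is the angle 1.833 - value, from its x axis towards its y axis
- right_pointer (a joint): turning joint of the right pointer (rad): 0 = against its zero stop pin, growing clockwise seen from above up to 3.67; 0.524 per tick. So it goes back to zero anticlockwise. Vertical axis, friction 0.05 N m, no spring or lock: stays where left; starts at 0.6 to 1.9. The pointer's direction in the scorer's frame is the angle 1.833 - value, from its x axis towards its y axis
- left_knob (a point): on the left pointer's axis, top centre of its brass wing knob, 61.5 mm above the table, 115 mm along y from the scorer's centre. Wing: bar 44 long, 12 wide, 26 mm tall, along the pointer, on a round foot 30 mm across, 9 mm high; grip it across the 12 mm from above. A flat pointer, 5 mm wide, tip 45 mm out, sticks out of one end 31 mm above the table. x axis along the pointer, turning with it
- right_knob (a point): on the right pointer's axis, top centre of its brass wing knob, 61.5 mm above the table, -115 mm along y from the scorer's centre. Wing: bar 44 long, 12 wide, 26 mm tall, along the pointer, on a round foot 30 mm across, 9 mm high; grip it across the 12 mm from above. A flat pointer, 5 mm wide, tip 45 mm out, sticks out of one end 31 mm above the table. x axis along the pointer, turning with it
- mug: empty dimpled half-pint glass mug, 0.3 kg, upright on the scorer over the middle recess; 98 mm tall, outside diameter 66 mm from 35 mm up to the rim (foot 56 mm), wall 4 mm; origin at the centre of its underside. The handle reaches 69 mm from the axis along the mug's -x, from 16 to 86 mm up: grasp the body across its y axis, near the rim
- beermat: single square cork beer mat, 94 x 94 mm, 4 mm thick, lying fixed on the table to the left or right of the scorer; origin at the centre of its underside (the stack of mats at the back is not it)
- marker: brass throw marker, about 0.11 kg, standing upright on the table to the side of the scorer: round foot 24 mm in diameter and 12 mm high (bottom edge chamfered 1 mm), above it a square stem 14 x 14 mm from 12 to 54 mm up, its sides along the marker's x and y axes, with a small dome on top, 60 mm tall in all; origin at the centre of its underside
- bell: bystander: brass hand bell standing on its 84 mm mouth, 143 mm tall; origin under its centre
- tin: bystander: round red tin of points, 60 mm diameter, 27 mm tall; origin under its centre
- punch: bystander: chrome flight punch lying flat, about 110 mm long (along its x), 35 mm wide, 14 mm high; origin on its underside near the middle
- duster: bystander: board duster 50 x 120 mm (its x, y), 34 mm tall; origin under its centre
- case: bystander: closed black dart case 75 x 165 mm (its x, y), 22 mm tall; origin under its centre
- stone: bystander: round grey point-sharpening stone, 32 mm diameter, 30 mm tall; origin under its centre

How it is judged:
At the end, for the whole second after the job is handed in: Both pointers within 0.07 rad of zero; marker upright (0.12 rad), at rest in the middle recess, within 5 mm of its centre and 3.5 mm of its floor; mug upright (0.08 rad), at rest on the beer mat, within 25 mm of its centre; bystanders not shifted over 30 mm or tipped (value of joint each of left_pointer, right_pointer below 0.07 rad and horizontal distance between marker and middle_recess below 0.005 m and z of marker in the frame of scorer below 0.0185 m and angle between marker's own z axis and vertical below 0.12 rad and linear speed of each of marker, mug below 0.03 m/s and horizontal distance between mug and beermat below 0.025 m and z of mug in the frame of beermat below 0.0075 m and angle between mug's own z axis and vertical below 0.08 rad); the robot touches nothing.
It fails at once if a bystander is shifted by more than 30 mm or tipped over (distance of any of bell, tin, punch, duster, case, stone from where it was at the start of the episode above 0.03 m or angle between any of bell, tin, punch, duster, case, stone's own z axis and vertical above 0.5 rad).
It fails at once if the mug is tipped over (tilt above 0.7 rad) (angle between mug's own z axis and vertical above 0.7 rad).
It fails at once if the mug is dropped or slammed on to the mat (faster than 0.5 m/s within 40 mm above it) (horizontal distance between mug and beermat below 0.05 m and z of mug in the frame of beermat below 0.044 m and linear speed of mug above 0.5 m/s).
It also fails if it takes over 72 s, if anything falls off the work surface, if the arm or the gripper's body presses on something with over 40 N, if the wrist force passes 120 N, or if a joint passes its speed limit or range.

## Robot

A 7-joint arm with a two-finger parallel gripper is mounted at the origin on the work surface. World frame = base frame: x ahead of the robot, y to its left, z up, the work surface at z = 0. Lengths are in m, angles in rad, forces in N, time in s.
With the tool pointing down it reaches from about 0.4 to 0.9 m from the base axis. Payload 5.6 kg.
Tool frame: the origin (TCP) lies midway between the tips of the shut fingers; the grasp point (between the pads) lies 19 mm behind it; z points along the fingers, y is the line along which they close (so a half turn about z gives the same grasp; the last joint's range is limited). The gripper opens to 92 mm and grips with 3 to 60 N. Pads are 20 mm wide; open, the fingers measure 128 mm over their backs; the gripper's body (75 mm by 189 mm) begins 69 mm behind the grasp point.
Start: joints at [-0.043, 0.468, -0.012, 1.603, 0.006, 1.071, -0.056], TCP at [0.65, -0, 0.215] pointing down, gripper open.
Joint ranges: [-2.53, 2.53], [-0.31, 2.02], [-1.57, 1.55], [0.28, 2.44], [-1.29, 4.43], [0.15, 1.84], [-2.92, 2.92]. Speed limits (rad/s): [2.57, 2.57, 3.14, 3.14, 3.14, 3.14, 3.14].

## Interface

Orientations are given as a 3x3 rotation matrix whose columns are the frame's x, y, z axes.
In Python, from station import env, effector, solver, viewer, workorder, search_frame, tip_of gives the robot as it stands. Calls block until the motion is done:
- env.reach(position, orientation): joint-space move of the TCP to a pose.
- env.movel(position, frame=None, rate=0.15): straight line of the TCP; frame=None keeps the orientation; rate is the mean speed in m/s.
- env.goto_joints(angles): joint-space move.
- effector.release() and effector.grasp(squeeze=None): open the fingers fully, or close them until they stop; squeeze is the grip in N (None keeps the last).
- env.pause(seconds).
- solver.inverse_kinematics(position, orientation): joint angles nearest the present ones, or None.
- env.sense(): the state.
- viewer.read_camera(name): name is "scene" or "side" or "wrist"; returns (picture, depth): 400x640x3 uint8, red, green, blue; 400x640 float32, m along the optical axis (not along the pixel's ray), 0 where there is no reading.
- viewer.camera_info(name): a dict with "intrinsics" (3x3 intrinsics, pixels), "eye" and "rotation" of the camera in the world; the wrist camera has in their place "T_tool_cam" (4x4, takes a point from camera to tool coordinates, whose origin is the TCP and whose axes are the flange's). Camera axes: x right, y up, looking along -z (the intrinsics and any distortion apply to the point x, -y, -z); pixel columns grow to the right and rows downward; lengths in m; the calibration is good to about 2 mm. The wrist camera is an equidistant fisheye: a pixel r from the principal point sees the ray r / f radians off the axis. A picture is of the moment at which its call begins: read the wrist's pose just before it. camera_info takes no time and is no camera call.
A pose or a line that the arm cannot do raises env.PlanningError and nothing moves.
- workorder.finish_job(): hands the job in; it is judged then, once.
Trained networks look in the newest picture that a camera, given by its name, has taken for a name from the list of things; names that differ only in an ending like _2 or _b are one class to them, and where a whole thing is asked for, a point or a joint stands for the part that bears it (a point fixed in the world has none). Each returns a list of dicts, best first, with "score" (0 to 1); they miss things now and then, are a little off and sometimes report something else, mostly with a low value. They report only what shows in the picture. A call takes as long as a camera call.
- search_frame(camera, name): "at" ([x, y, z] in m, in world coordinates, good to about 4 mm: the middle of the surface that is visible of it).
- tip_of(camera, name): "at" ([x, y, z] in m, in world coordinates, good to about 4 mm: a listed point, or the origin of a listed thing).
The state is a dict: "t": time; "joint_positions": joint angles; "joint_velocities": joint speeds; "tau": joint torques, N m; "ee_pos": TCP position; "tcp_rot": TCP orientation; "wrist_force": force on the tool from outside, world axes, zero at the start; "moment": the same for the moment, N m; "gripper_width": finger opening in m; "grasp_force": force on a finger pad.
Only numpy, scipy, OpenCV 4.12 (cv2) and the standard library are available. Lean on these libraries where they do the work, as an engineer would, in place of code of your own. Each camera call takes 0.05 s, during which the arm holds its last target. There are 200 camera calls.

## Working session

There is one attempt and no reset: what is moved stays moved. The work goes in short steps, each a Python script; the robot and the scene stay as the last script left them, time stands still between calls to the robot, and variables do not carry over. Pictures are saved under pics/ and viewed, at most 10 in all, crops included, and the job is handed in when it is done.

```bash
ls; mkdir -p pics
python3 - <<'E'
from station import *
import cv2,numpy as np
for c in ["scene","side"]:
    p,d=viewer.read_camera(c); cv2.imwrite(f"pics/{c}0.png",p[:,:,::-1])
    np.savez(f"/tmp/{c}0.npz",p=p,d=d)
    i=viewer.camera_info(c); print(c,np.round(i["eye"],3).tolist(),np.round(i["intrinsics"],1).tolist(), np.round(i["rotation"],3).tolist(), [k for k in i])
    for n in ["scorer","mug","beermat","marker","left_knob","right_knob","bell","tin","punch","duster","case","stone"]:
        r=tip_of(c,n); print(n,[(np.round(q["at"],3).tolist(),round(q["score"],2)) for q in r[:3]])
print(env.sense()["t"])
E
```

```text
pics
scene [1.232, 0.197, 0.758] [[440.7, 0.0, 320.2], [0.0, 440.7, 195.2], [0.0, 0.0, 1.0]] [[-0.321, -0.675, 0.664], [0.947, -0.235, 0.218], [0.009, 0.699, 0.715]] ['intrinsics', 'eye', 'rotation']
scorer [([0.584, 0.024, 0.0], 0.71)]
mug []
beermat []
marker [([0.484, -0.352, 0.0], 0.45)]
left_knob [([0.601, 0.134, 0.067], 0.76)]
right_knob [([0.562, -0.091, 0.062], 0.52)]
bell [([0.786, 0.026, 0.005], 0.72)]
tin [([0.726, -0.133, -0.002], 0.62)]
punch [([0.387, 0.073, 0.003], 0.87)]
duster []
case [([0.353, -0.223, 0.001], 0.81)]
stone [([0.747, 0.205, -0.003], 0.72)]
side [-0.0, 0.546, 0.612] [[373.0, 0.0, 324.2], [0.0, 373.0, 200.4], [0.0, 0.0, 1.0]] [[-0.685, 0.417, -0.598], [-0.729, -0.385, 0.567], [0.006, 0.824, 0.567]] ['intrinsics', 'eye', 'rotation']
scorer [([0.58, 0.017, -0.002], 0.9)]
mug [([0.577, 0.024, 0.021], 0.68), ([0.579, 0.018, -0.002], 0.5)]
beermat [([0.533, 0.382, -0.002], 0.75)]
marker [([0.732, -0.13, 0.003], 0.7), ([0.488, -0.352, 0.001], 0.65), ([0.386, 0.071, -0.002], 0.63)]
left_knob [([0.6, 0.136, 0.061], 0.52)]
right_knob [([0.56, -0.091, 0.064], 0.62)]
bell [([0.577, 0.022, 0.021], 0.74), ([0.783, 0.024, 0.008], 0.59), ([0.535, 0.38, -0.002], 0.26)]
tin [([0.733, -0.129, 0.003], 0.5)]
punch [([0.385, 0.068, -0.0], 0.65)]
duster [([0.702, 0.343, -0.001], 0.72), ([0.533, 0.38, -0.001], 0.32)]
case [([0.349, -0.221, 0.0], 0.91)]
stone [([0.748, 0.206, 0.001], 0.45)]
1.3
```

View pics/scene0.png

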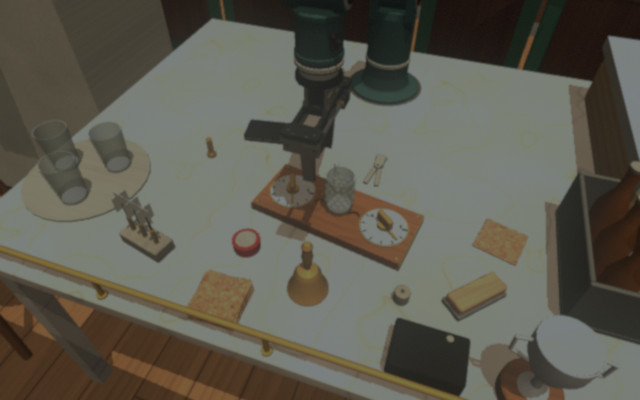

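View pics/side0.png

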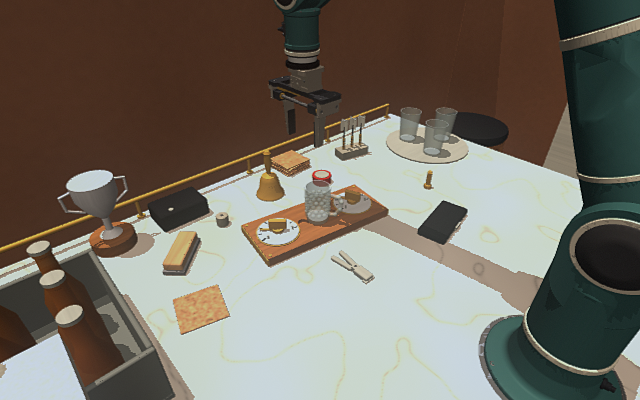

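The side view shows the mug at about (318,205) with its handle at (340,208), and the single mat at (201,308). The marker is at (429,180). Next I'll use the wrist view over the scorer to get the pointer and handle angles.

```bash
cat > h.py <<'E'
from station import *
import cv2,numpy as np
def R(yaw):  # tool down, tool y (closing) axis at world angle yaw+90deg
    c,s=np.cos(yaw),np.sin(yaw)
    return np.array([[c,s,0],[s,-c,0],[0,0,-1.]])
def snap(name):
    s=env.sense(); T=np.eye(4); T[:3,:3]=s["tcp_rot"]; T[:3,3]=s["ee_pos"]
    p,d=viewer.read_camera("wrist"); i=viewer.camera_info("wrist")
    np.savez(f"/tmp/{name}.npz",p=p,d=d,M=T@np.array(i["T_tool_cam"]),K=i["intrinsics"])
    cv2.imwrite(f"pics/{name}.png",p[:,:,::-1])
def topdown(name,cx,cy,z,half,n=600):
    """orthographic resample of the plane height z; x up, y left"""
    f=np.load(f"/tmp/{name}.npz"); K=f["K"]
    u=np.linspace(half,-half,n); X,Y=np.meshgrid(cx+u,cy+u,indexing="ij")
    P=np.stack([X,Y,np.full_like(X,z),np.ones_like(X)],-1)@np.linalg.inv(f["M"]).T
    x,y,w=P[...,0],-P[...,1],-P[...,2]; r=np.hypot(x,y); th=np.arctan2(r,w); k=th/np.maximum(r,1e-9)
    return cv2.remap(f["p"],(K[0,0]*x*k+K[0,2]).astype(np.float32),(K[1,1]*y*k+K[1,2]).astype(np.float32),cv2.INTER_LINEAR)[:,:,::-1]
E
python3 - <<'E'
from h import *
s=env.sense(); print(np.round(s["tcp_rot"],2).tolist()); print(np.round(viewer.camera_info("wrist")["T_tool_cam"],3).tolist())
env.reach([0.54,0.02,0.33],R(0))
snap("w1")
for n in ["mug","left_knob","right_knob","scorer"]:
    print(n,[(np.round(q["at"],3).tolist(),round(q["score"],2)) for q in tip_of("wrist",n)[:3]])
s=env.sense(); print(s["t"],np.round(s["joint_positions"],2),s["ee_pos"])
a=topdown("w1",.581,.022,.061,.17,560); cv2.imwrite("pics/t1.png",a)
E
```

```text
[[0.0, 1.0, 0.0], [1.0, -0.0, -0.0], [-0.0, 0.0, -1.0]]
[[-0.0, 0.959, 0.284, 0.08], [1.0, 0.0, -0.001, -0.0], [-0.001, 0.284, -0.959, -0.17], [0.0, 0.0, 0.0, 1.0]]
mug [([0.576, 0.026, 0.024], 0.94)]
left_knob [([0.601, 0.132, 0.066], 0.91)]
right_knob [([0.562, -0.091, 0.064], 0.63)]
scorer [([0.585, 0.019, -0.0], 0.88)]
2.9417 [-0.33  0.18  0.27  1.75 -0.05  1.23 -1.62] [0.54004941 0.01990675 0.32965818]
```

View pics/t1.png

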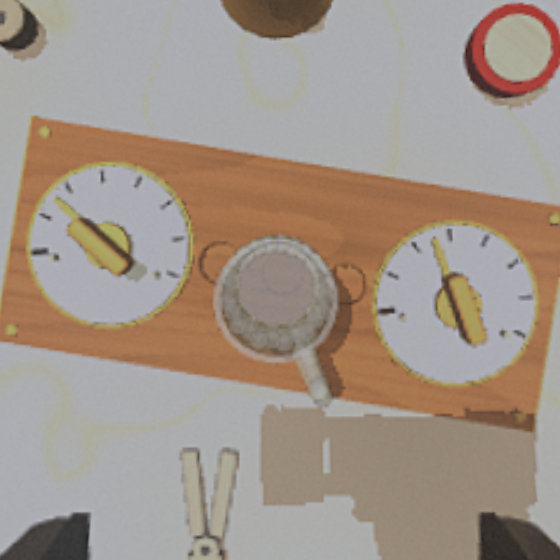

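The top-down view shows the mug centred at (275,295) with its handle toward (320,400). The left pointer points up-left with its tip at (57,198), and the right pointer's tip is at (437,240). I'll refine these from depth.

```bash
cat >> h.py <<'E'
def cloud(name):
    f=np.load(f"/tmp/{name}.npz"); K=f["K"]; d=f["d"]
    v,u=np.mgrid[:d.shape[0],:d.shape[1]]
    a=(u-K[0,2])/K[0,0]; b=(v-K[1,2])/K[1,1]; th=np.hypot(a,b); k=np.tan(th)/np.maximum(th,1e-9)
    P=np.stack([a*k*d,-b*k*d,-d,np.ones_like(d)],-1)@f["M"].T
    return P[(d>0)&(th<1.3)][:,:3],f["p"][(d>0)&(th<1.3)]
def near(P,c,r,z0,z1): return P[(np.hypot(P[:,0]-c[0],P[:,1]-c[1])<r)&(P[:,2]>z0)&(P[:,2]<z1)]
E
python3 - <<'E'
from h import *
P,C=cloud("w1")
for n,c in [("L",(.601,.132)),("R",(.561,-.091))]:
    Q=near(P,c,.05,.056,.07); (x,y),(w,h),a=cv2.minAreaRect((Q[:,:2]*1000).astype(np.float32))
    e=np.linalg.eigh(np.cov(Q[:,:2].T))[1][:,1]
    print(n,len(Q),x,y,w,h,a,np.median(Q[:,2]),"pca",np.arctan2(*(e*np.sign(e[0]))[::-1]))
Q=near(P,(.577,.024),.09,.07,.14); print(len(Q),Q.min(0),Q.max(0))
t=Q[Q[:,2]>.115]; A=np.c_[2*t[:,:2],np.ones(len(t))]; s=np.linalg.lstsq(A,(t[:,:2]**2).sum(1),rcond=None)[0]; c=s[:2]; print("rim",c,np.sqrt(s[2]+c@c),len(t))
h=Q[np.hypot(*(Q[:,:2]-c).T)>.042]; m=h[:,:2].mean(0)-c; print("handle",len(h),m,np.arctan2(-m[1],-m[0]))
# board edges for yaw
B=P[(abs(P[:,2]-.024)<.006)&(np.hypot(P[:,0]-.581,P[:,1]-.021)<.2)]; print(cv2.minAreaRect((B[:,:2]*1000).astype(np.float32)),np.median(B[:,2]))
E
```

```text
L 245 601.0244140625 133.9437713623047 44.758182525634766 13.098348617553711 47.67707061767578 0.061201796211893145 pca 0.8285044689355766
R 246 562.5140991210938 -92.82661437988281 44.73225784301758 13.029970169067383 19.278820037841797 0.06110572583251653 pca 0.3500341021630863
1506 [ 0.51349451 -0.00777489  0.07001328] [0.60841305 0.05625033 0.12401635]
rim [0.57574096 0.02389393] 0.030565646351372835 561
handle 139 [-0.04818133 -0.02242656] 0.4356371634724009
((642.067626953125, 10.069046020507812), (365.4776611328125, 274.30438232421875), 80.36157989501953) 0.024913515263759983
```

Run:
```python
from h import *
Rm=R(.43)
env.reach([.576,.024,.19],Rm)
env.movel([.576,.024,.083],rate=.15)
effector.grasp(25); s=env.sense(); print("w",s["gripper_width"],s["grasp_force"],s["t"])
env.movel([.576,.024,.19],rate=.15)
s=env.sense(); print("lift",s["gripper_width"],s["wrist_force"])
env.movel([.533,.381,.19],rate=.25)
env.movel([.533,.381,.09],rate=.15)
env.movel([.533,.381,.066],rate=.05)
for k in range(5):
    s=env.sense(); print(k,s["ee_pos"][2],s["wrist_force"][2],s["t"])
    if k and s["wrist_force"][2]>f0+1.5: break
    if not k: f0=s["wrist_force"][2]
    env.movel([.533,.381,.066-.0015*(k+1)],rate=.03)
effector.release(); env.movel([.533,.381,.20],rate=.25)
snap("w2"); print([(np.round(q["at"],3).tolist(),round(q["score"],2)) for n in ("mug","beermat") for q in tip_of("wrist",n)[:1]],env.sense()["t"])
```

```text
w 0.06633229496959213 25.000599324703217 4.9417
lift 0.06637470982391887 [ 0.35385063 -0.5869507  -2.79268667]
0 0.06577175232138474 -4.700826093537707 8.85
1 0.0646184789894172 -3.15211359360859 9.1
[([0.534, 0.381, 0.001], 0.64)] 10.4917
```

```bash
cat >> h.py <<'E'
def turn(c,a,zero,n):
    env.reach([*c,.12],R(a)); env.movel([*c,.040],rate=.15)
    effector.grasp(15); s=env.sense(); print("w",s["gripper_width"],np.round(s["wrist_force"],1))
    steps=list(np.linspace(a,zero-.06,n)[1:])+[zero-.02,zero+.02,zero+.05,zero+.08]
    for y in steps:
        env.reach([*c,.040],R(y)); s=env.sense()
        print(round(y-zero,3),np.round(s["moment"],2),np.round(s["wrist_force"],1),round(s["t"],2))
        if abs(s["moment"][2])>.4: break
    effector.release(); env.movel([*c,.12],rate=.2)
E
python3 - <<'E'
from h import *
turn((.601,.1337),.83,1.665,4)
E
```

```text
w 0.01199989585344635 [-1.2 -0.3  0.3]
-0.577 [0.26 0.36 0.01] [-1.8  1.3  0.5] 13.72
-0.318 [0.4  0.33 0.04] [-1.   1.8  0.1] 14.03
-0.06 [0.41 0.32 0.07] [-1.3  1.   1.2] 14.35
-0.02 [0.38 0.21 0.03] [-2.   1.2  0.1] 14.6
0.02 [ 0.52  0.3  -0.27] [-0.4  2.3  0. ] 14.85
0.05 [ 0.52  0.21 -0.31] [-1.2  2.3  0.3] 15.1
0.08 [ 0.47  0.23 -0.43] [-1.6  1.3 -0.3] 15.35
```

Run:
```python
from h import *
turn((.5625,-.0928),.345,1.665,5)
env.reach([.54,.0,.30],R(1.2)); snap("w3")
cv2.imwrite("pics/t3.png",topdown("w3",.581,.022,.024,.17,560))
P,C=cloud("w3")
for n,c in [("L",(.601,.134)),("R",(.5625,-.093))]:
    Q=near(P,c,.05,.056,.07); print(n,cv2.minAreaRect((Q[:,:2]*1000).astype(np.float32)),len(Q))
r=tip_of("wrist","middle_recess"); print([(np.round(q["at"],4).tolist(),round(q["score"],2)) for q in r[:3]])
env.reach([.45,-.33,.22],R(0)); snap("w4")
print([(np.round(q["at"],4).tolist(),round(q["score"],2)) for q in tip_of("wrist","marker")[:2]],env.sense()["t"])
P,C=cloud("w4"); Q=near(P,(.486,-.352),.04,.035,.07)
print(len(Q),Q.min(0),Q.max(0)); S=near(P,(.486,-.352),.04,.045,.056); print(cv2.minAreaRect((S[:,:2]*1000).astype(np.float32)))
cv2.imwrite("pics/t4.png",topdown("w4",.486,-.352,.054,.05,400))
```

```text
w 0.011663387988299334 [0.3 1.3 0.4]
-1.005 [0.35 0.17 0.03] [-0.   0.9  0.8] 20.25
-0.69 [ 0.32  0.19 -0.  ] [-0.4  2.4  1.1] 20.6
-0.375 [0.43 0.21 0.05] [-0.1  2.6  0.3] 20.95
-0.06 [0.55 0.06 0.04] [-0.   1.5  0.5] 21.3
-0.02 [0.52 0.18 0.04] [-1.   3.1  0.7] 21.55
0.02 [ 0.65  0.11 -0.29] [-0.4  3.3  1. ] 21.8
0.05 [ 0.65  0.11 -0.36] [-0.5  2.8  0.6] 22.05
0.08 [ 0.62  0.08 -0.36] [-0.7  2.8  1.1] 22.3
L ((600.6732177734375, 134.0601806640625), (12.802411079406738, 43.6756706237793), 5.118280410766602) 296
R ((562.1456298828125, -91.77511596679688), (12.629158020019531, 42.629852294921875), 4.748363494873047) 225
[([0.5819, 0.0194, 0.0248], 0.92)]
[([0.5992, 0.1335, 0.0639], 0.6), ([0.4874, -0.3513, -0.0041], 0.56)] 26.425
185 [ 0.4784225  -0.35868246  0.0355937 ] [ 0.49582856 -0.34113693  0.06156151]
((486.678466796875, -350.3749694824219), (15.230231285095215, 14.304909706115723), 34.01617431640625)
```

View pics/t3.png

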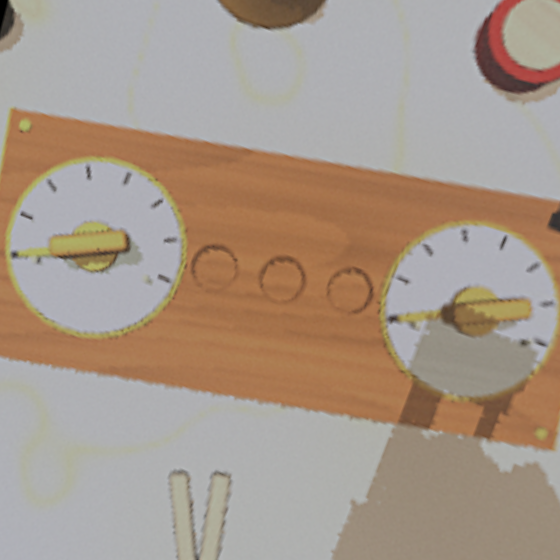

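View pics/t4.png

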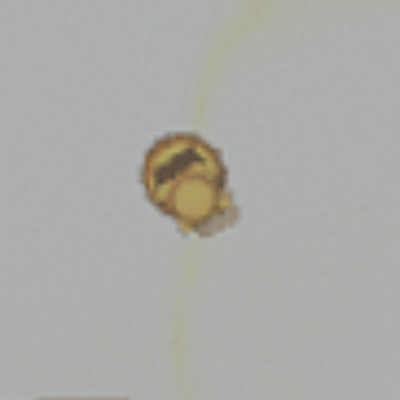

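Both pointers sit on their zero stops, at about 1.66 rad in the world, and the middle recess is at (282,279), which gives (0.5815, 0.0205). The marker is standing with its stem turned about 34°. I'll centre it by squeezing along both axes, then insert it.

Run:
```python
from h import *
m=[.4869,-.3504]
env.reach([*m,.10],R(.594)); env.movel([*m,.016],rate=.12)
effector.grasp(5); print(env.sense()["gripper_width"]); effector.release()
y=.594-np.pi/2
env.reach([*m,.016],R(y)); effector.grasp(20); s=env.sense(); print(s["gripper_width"],s["t"])
env.movel([*m,.10],rate=.15)
c=np.array([.5815,.0205])
env.reach([*c,.10],R(1.40)); env.movel([*c,.048],rate=.1)
s=env.sense(); f0=s["wrist_force"][2]; print("pre",np.round(s["wrist_force"],1),s["ee_pos"],s["t"])
def down(p,zs):
    for z in zs:
        env.movel([*p,z],rate=.04); s=env.sense(); f=s["wrist_force"][2]-f0
        print(z,np.round(s["ee_pos"],4),np.round(s["wrist_force"],1),np.round(s["moment"],2),round(s["t"],2))
        if f>8: return z
    return zs[-1]
z=down(c,[.042,.039,.037,.035,.033,.0315])
print("end",z,env.sense()["gripper_width"])
```

```text
0.014211037430470518
0.013952932974671048 32.5333
pre [ 0.5 -0.9 -0.2] [0.58175703 0.02035279 0.04809021] 35.3333
0.042 [0.5815 0.0206 0.0421] [-0.   0.4 -1.7] [-0.01  0.02 -0.01] 35.63
0.039 [0.5814 0.0205 0.0389] [ 0.2  0.5 -1.2] [ 0.03 -0.03 -0.03] 35.88
0.037 [0.5814 0.0205 0.0369] [-0.2  0.  -1.9] [-0.02  0.02 -0.02] 36.13
0.035 [0.5814 0.0205 0.0348] [ 0.   0.6 -1.7] [-0.02  0.01  0.02] 36.38
0.033 [0.5814 0.0205 0.0328] [ 0.8  0.3 -0.3] [-0.04  0.02 -0.01] 36.63
0.0315 [0.5814 0.0205 0.0314] [-0.4 -0.4 -0.7] [0.   0.02 0.01] 36.88
end 0.0315 0.014135115565815077
```

Run:
```python
from h import *
effector.release(); env.movel([.5815,.0205,.17],rate=.2)
env.reach([.5,.10,.34],R(1.57)); snap("w5")
P,C=cloud("w5"); Q=near(P,(.5815,.0205),.03,.04,.1); print("marker",Q.max(0),Q.min(0))
a=topdown("w5",.565,.18,.05,.27,560); cv2.imwrite("pics/t5.png",a)
p,d=viewer.read_camera("side"); cv2.imwrite("pics/s5.png",cv2.resize(p[150:340,150:420,::-1],None,fx=2.8,fy=2.8))
print([(n,np.round(q["at"],4).tolist(),round(q["score"],2)) for n in ("mug","beermat","marker") for q in tip_of("side",n)[:2]],env.sense()["t"])
for n,c in [("L",(.601,.134)),("R",(.5625,-.093))]:
    Q=near(P,c,.05,.056,.07); print(n,cv2.minAreaRect((Q[:,:2]*1000).astype(np.float32)),len(Q))
```

```text
marker [0.58877104 0.02865644 0.0762199 ] [0.57239817 0.01390401 0.04021802]
[('mug', [0.5338, 0.3812, 0.0022], 0.55), ('mug', [0.564, -0.0894, 0.0609], 0.42), ('beermat', [0.5328, 0.3822, -0.0023], 0.9), ('marker', [0.5818, 0.0163, 0.0151], 0.71), ('marker', [0.7024, 0.3427, 0.0008], 0.54)] 40.0167
L ((600.439453125, 133.74191284179688), (12.772089004516602, 43.263484954833984), 8.533683776855469) 237
R ((562.4892578125, -92.6668930053711), (11.64123249053955, 43.54721450805664), 6.30040979385376) 160
```

View pics/s5.png

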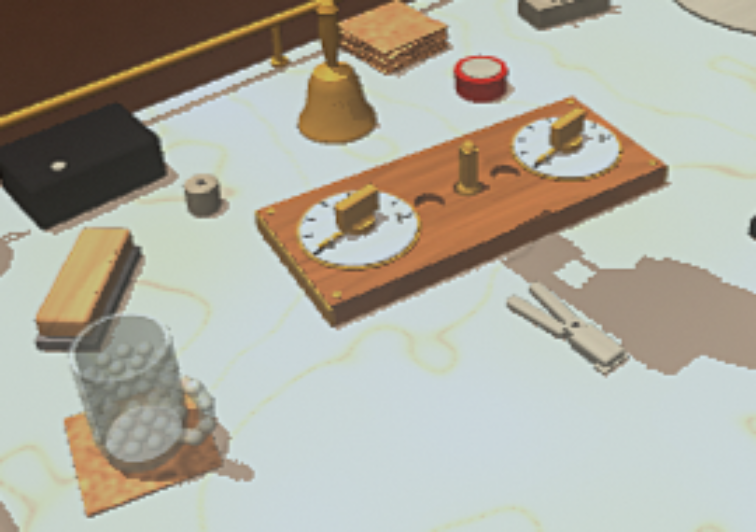

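View pics/t5.png

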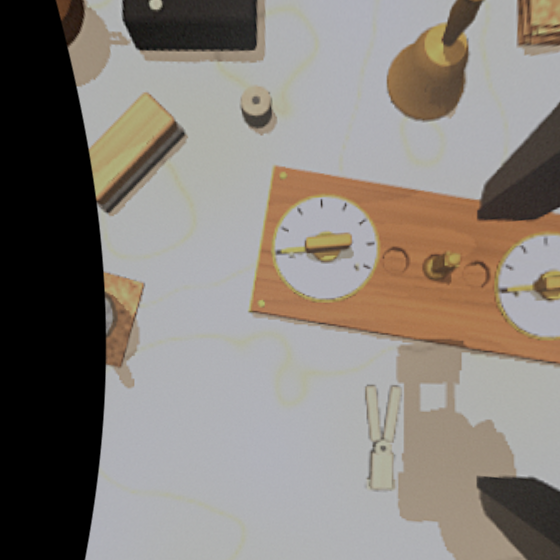

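The pictures show the mug upright on its mat at (135,400), the marker seated in the middle recess at (468,170) with its top at 76 mm (75 mm expected), and both pointers on their zero ticks.

```bash
python3 -c "
from station import *
print(workorder.finish_job())"
```

```text
the job is handed in; nothing more can be done
None
```

I handed the job in at about 40 s on the robot clock: the mug is on the beer mat, both pointers are on their zero stops, and the marker is seated in the middle recess; no verdict came back.

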